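# Offer a cast crank lever to its fixture post

## Robot

A 7-joint arm with a two-finger parallel gripper is mounted at the origin on the work surface. World frame = base frame: x ahead of the robot, y to its left, z up, the work surface at z = 0. Lengths are in m, angles in rad, forces in N, time in s.
With the tool pointing down it reaches from about 0.35 to 0.9 m from the base axis. Payload 8.1 kg.
Tool frame: the origin (TCP) lies on the centre line of the jaws, within the pads' length; the fingertips stand 19 mm ahead of it and the grasp point (between the pads) is the TCP; z points along the fingers, y is the direction in which the jaws open and shut (so a half turn about z gives the same grasp; the last joint's range is limited). The gripper opens to 92 mm and grips with 3 to 60 N. Pads are 19 mm wide; open, the fingers measure 130 mm over their backs; the gripper's body (75 mm by 190 mm) begins 47 mm behind the grasp point.
Start: joints at [1.117, 0.434, 0.025, 1.573, -0.012, 1.134, -0.075], TCP at [0.215, -0.587, 0.246] pointing down, gripper open.
Joint ranges: [-2.62, 2.62], [-0.44, 2.09], [-1.27, 1.32], [0.08, 2.57], [-1.32, 4.46], [0.12, 2], [-2.74, 2.74]. Speed limits (rad/s): [2.22, 2.22, 3.01, 3.01, 3.14, 3.14, 3.14].

## Interface

Orientations are given as a rotation vector (axis times angle).
In Python, from cell import monitor, imaging, workorder, outline_of gives the robot as it stands.
- The arm moves only by the tool move_arm, never from a script. Its argument "series" is a list of rows, each a list of 6 numbers: the shift along the world's x, y, z in cm, then the turn, a rotation vector about the world's x, y, z in degrees. A call has 1 to 8 rows; each row shifts and turns the commanded pose from where the row before left it; what a row does not reach is not made up. A row lasts 1/10 s, in which the tool goes at most 50 mm and 8.59 degrees, less where a joint would pass 70% of its speed; a pose out of reach is approached as far as the arm can. A call with a gripper value outside its range is refused whole. "grip" is the opening, from 0 (shut) to 1 (fully open), set as the call begins (left out, the last holds). The fingers move at their own pace and stop on an object; "force" is the grip in N (left out, the last holds). Time passes only in rows, so rows that do not move let the fingers close. It gives the time, the measured TCP pose, the force and the opening at its end, in the units of the state.
- monitor.observe(): the state, without advancing time (a new reading comes with each control period).
- imaging.get_image(name): name is "scene" or "top" or "wrist"; returns a dict with "color" (400x640x3 uint8, red, green, blue), "fx", "fy", "cx", "cy" (pixels), "rvec" (rotation vector, rad) and "tvec" (3), from world to camera coordinates, as OpenCV has them; the wrist camera has in their place "mount" (4x4, takes a point from camera to tool coordinates, whose origin is the TCP and whose axes are the flange's). Camera axes: x right, y down, z forward; pixel columns grow to the right and rows downward; lengths in m; the calibration is good to about 2 mm. The wrist camera is an equidistant fisheye: a pixel r from the principal point sees the ray r / f radians off the axis. A picture is of the moment at which its call begins: read the wrist's pose just before it. There is no depth.
- workorder.sign_off(): hands the job in, once; it reports no verdict.
Trained networks look in the newest picture that a camera, given by its name, has taken for a name from the list of things; names that differ only in an ending like _2 or _b are one class to them, and where a whole thing is asked for, a point or a joint stands for the part that bears it (a point fixed in the world has none). Each returns a list of dicts, best first, with "p" (0 to 1); they miss things now and then, are a little off and sometimes report something else, mostly with a low value. They report only what shows in the picture. A call takes as long as a camera call.
- outline_of(camera, thing): "mask" (400x640 bool, what is visible of it) and "rect" ([left, top, width, height] in pixels, round what is visible of it).
The state is a dict: "clock": time; "joints": joint angles; "dq": joint speeds; "joint_efforts": joint torques, N m; "position": TCP position; "ee_rot": TCP orientation; "force": force on the tool from outside, world axes, zero at the start; "ft_torque": the same for the moment, N m; "width": opening from 0.0 (shut) to 1.0 (fully open).
Only numpy, scipy, OpenCV 4.12 (cv2) and the standard library are available. Lean on these libraries where they do the work, as an engineer would, in place of code of your own. Each camera call takes 0.05 s, during which the arm holds its last target. There are 200 camera calls.

## Task

Pull the fixture's front guard all the way down, then pick up the cast crank lever at its balance point and hold it level above the fixture, with the bore of its boss centred over the post, about 25 mm clear of the post's top, and its arm pointing straight out over the lowered guard. Finish while still holding it there, still and in the air, so that a colleague can fit the bushing; leave the other things on the bench where they are.

Things in the scene. Friction and masses are not known exactly. Their poses are not given: they have to be found in the camera images.
- fixture: Heavy grey bench fixture, fixed, 160 mm deep (x) by 180 mm wide (y); may stand left or right of the middle of the bench. Origin: on the bench under the post's axis; its x axis points to its back, so its open, guarded front faces its -x. A base block 45 mm high, a back wall up to 105 mm high at x = 58 to 80 mm, low cheeks along both sides (y = 78 to 90 mm) up to 75 mm, and in the middle a bare steel post.
- post_top (a point): Centre of the top of the fixture's upright steel post, 16 mm in diameter, 100 mm above the bench; the axes are those of the fixture.
- guard (a joint): Angle of the fixture's flat aluminium front guard, hinged along its bottom edge: 0 = upright (closed), grows as its top is pulled away from the post (to the fixture's -x) and down, 1.5 rad = all the way down, lying flat in front of the fixture. It starts nearly closed (0 to 0.3). Its hinge is stiff, so it stays where it is left; moving it takes 1.5 to 6 N at the bar.
- guard_hinge (a point): Middle of the guard's hinge line, 87 mm in front of the post's axis and 50 mm above the bench; the hinge line runs along the fixture's y. Its z axis runs up the guard towards the bar.
- guard_bar (a point): Middle of the round steel pull bar along the guard's free edge: 12 mm in diameter, parallel to the fixture's y, 115 mm from the hinge line, carried on two small uprights at 60 mm either side of the middle. Below the bar there is an open gap of 34 mm before the 8 mm thick, 150 mm wide guard plate; a finger can pass through the gap. The point turns with the guard.
- lever: Dark cast crank lever lying on the bench, 500 g give or take 20 %, 265 mm long: a heavy round boss 56 mm across and 36 mm high with a 20 mm bore through it, a slim straight arm 14 mm wide and 22 mm high (12 to 34 mm above the underside), and a round foot 24 mm across at the arm's end. Origin: bore axis at the underside; x points along the arm to its end, z up along the bore.
- lever_balance (a point): The lever's balance point, in the middle of the arm's section, 50 mm from the bore axis along the arm and 23 mm above the underside. Grasp the arm here across its 14 mm width. Same axes as the lever.
- lever_bore (a point): Centre of the boss's bore at the underside of the lever. Same axes as the lever.
- lever_tip (a point): Centre of the foot at the end of the arm, at the underside, 225 mm from the bore axis. Same axes as the lever.
- spool: Bystander: small wire spool standing on its flange, 64 mm across, 50 mm high; origin at its underside.
- jar: Bystander: small white jar with a black cap, 36 mm across, 55 mm high; origin at its underside.
- big_spool: Bystander: wire spool, 90 mm across, 70 mm high; origin at its underside.
- link: Bystander: small flat steel link with two equal eyes, 128 mm long, 16 mm high; origin at its underside.
- cup: Bystander: steel cup, 70 mm across, 80 mm high; origin at its underside.
- screwdriver: Bystander: screwdriver lying on the bench.
- wrench: Bystander: wrench lying on the bench.

How it is judged:
By the outcome, as a careful person would: the job done as asked, in the order asked, and still so for the second after the job is handed in, while the arm keeps its last pose, push and grip.
It also fails if it takes over 56 s, if anything falls off the work surface, if the arm or the gripper's body presses on something with over 40 N, if the wrist force passes 120 N, or if a joint passes its speed limit or range.

## Working session

There is one attempt and no reset: what is moved stays moved. The work goes in short steps, Python scripts to look and compute and a tool call to move; the robot and the scene stay as the last step left them, time stands still between calls to the robot, and variables do not carry over. Pictures are saved under pics/ and viewed, about 8 in all and at most 12, crops included, and the job is handed in when it is done.

Besides the shell and the picture viewer there is one more tool, called after "Emit:" by a JSON object that holds its "fn" and its "kwargs", one argument or row to a line. move_arm: Moves the arm, as the interface text tells. Its arguments: {"type":"object","properties":{"series":{"type":"array"},"grip":{"type":"number"},"force":{"type":"number"}},"required":["series"]}

```bash
mkdir -p pics
cat > h.py <<'E'
import numpy as np, cv2
from cell import monitor, imaging, workorder, outline_of
def cam(n):
    d=imaging.get_image(n); return d
def ray(d,u,v):
    R=cv2.Rodrigues(np.array(d['rvec'],float))[0]; t=np.array(d['tvec'],float).ravel()
    return -R.T@t, R.T@np.array([(u-d['cx'])/d['fx'],(v-d['cy'])/d['fy'],1])
def at_z(d,u,v,z):
    c,r=ray(d,u,v); return c+r*(z-c[2])/r[2]
def proj(d,p):
    R=cv2.Rodrigues(np.array(d['rvec'],float))[0]; q=R@np.array(p,float)+np.array(d['tvec'],float).ravel()
    return np.array([d['fx']*q[0]/q[2]+d['cx'],d['fy']*q[1]/q[2]+d['cy']])
def save(d,n,crop=None,s=1):
    im=cv2.cvtColor(np.asarray(d['color']),cv2.COLOR_RGB2BGR)
    if crop: x,y,w,h=crop; im=im[y:y+h,x:x+w]
    cv2.imwrite('pics/'+n,cv2.resize(im,None,fx=s,fy=s,interpolation=cv2.INTER_CUBIC))
E
python3 - <<'E'
from h import *
s=monitor.observe(); print({k:np.round(v,3) for k,v in s.items()})
for n in ['top','scene']:
    d=cam(n); save(d,n+'1.png')
    print(n,d['fx'],d['cx'],d['cy'],'campos',ray(d,0,0)[0])
    for t in ['fixture','guard','lever','link','spool','big_spool','jar','cup']:
        for o in outline_of(n,t)[:2]:
            m=o['mask']; v,u=np.nonzero(m); c=(u.mean(),v.mean())
            print(t,round(o['p'],2),o['rect'],np.round(c),np.round(at_z(d,*c,0.02),3))
E
```

```text
{'clock': np.float64(0.0), 'joints': array([ 1.117,  0.435,  0.025,  1.574, -0.012,  1.134, -0.075]), 'dq': array([-0.001, -0.   , -0.   , -0.001,  0.001,  0.001, -0.001]), 'joint_efforts': array([ 1.0000e-03, -6.6784e+01,  9.8500e-01, -3.1446e+01, -6.1000e-02,
        4.3000e-02,  0.0000e+00]), 'position': array([ 0.215, -0.586,  0.245]), 'ee_rot': array([-3.092e+00, -5.480e-01,  1.000e-03]), 'force': array([0.414, 0.16 , 0.359]), 'ft_torque': array([-0.022, -0.012, -0.028]), 'width': np.float64(0.999)}
top 464.55399549928546 316.49017519792943 196.1969286483108 campos [ 0.3010238  -0.03355169  1.46707164]
fixture 0.6 [227.4, 144.3, 67.0, 62.7] [260. 174.] [0.613 0.175 0.02 ]
guard 0.56 [229.7, 194.0, 50.0, 12.3] [254. 199.] [0.533 0.195 0.02 ]
lever 0.88 [368.0, 158.3, 18.2, 86.3] [377. 194.] [ 0.544 -0.194  0.02 ]
lever 0.44 [224.9, 145.7, 68.0, 59.5] [260. 174.] [0.613 0.177 0.02 ]
link 0.67 [436.8, 156.3, 15.2, 38.3] [444. 176.] [ 0.599 -0.409  0.02 ]
spool 0.87 [305.6, 128.7, 18.5, 22.5] [317. 140.] [ 0.722 -0.006  0.02 ]
spool 0.25 [368.0, 155.8, 20.1, 92.8] [377. 194.] [ 0.54
[... 213 characters left out ...]
 [ 0.552 -0.005  0.02 ]
cup 0.87 [449.5, 214.0, 31.0, 19.8] [467. 221.] [ 0.453 -0.47   0.02 ]
scene 461.5460157157763 322.2420394472863 198.1089130091393 campos [ 1.22353067 -0.51535967  0.99440458]
fixture 0.79 [350.6, 155.6, 86.5, 98.9] [388. 207.] [0.575 0.199 0.02 ]
guard 0.58 [349.1, 151.5, 48.2, 50.3] [374. 179.] [0.457 0.245 0.02 ]
lever 0.85 [238.8, 221.4, 55.7, 74.3] [270. 265.] [ 0.559 -0.193  0.02 ]
spool 0.92 [354.8, 257.9, 26.1, 31.1] [366. 272.] [ 0.72  -0.001  0.02 ]
big_spool 0.42 [348.7, 153.8, 88.3, 99.6] [388. 208.] [0.576 0.198 0.02 ]
jar 0.41 [367.8, 138.6, 46.8, 11.6] [385. 145.] [0.346 0.387 0.02 ]
cup 0.84 [138.9, 259.2, 29.5, 41.0] [154. 279.] [ 0.431 -0.455  0.02 ]
```

View pics/top1.png

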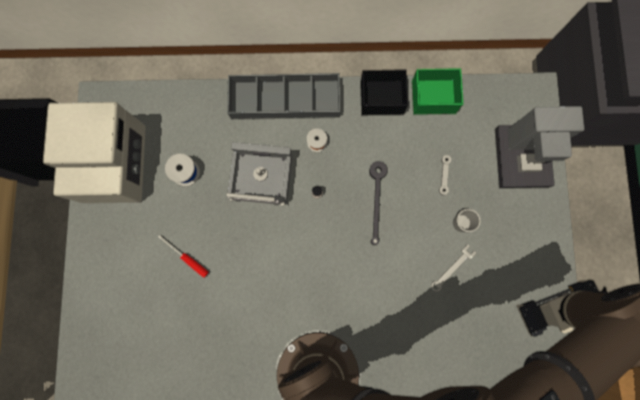

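View pics/scene1.png

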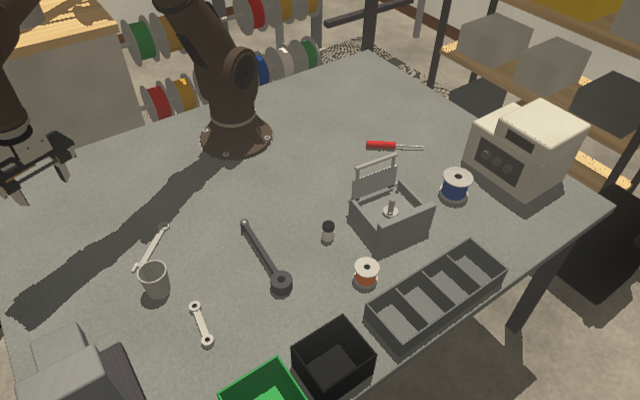

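The top view shows the fixture around (261,173) with its guard side facing the robot. The lever's boss is at (378,171), and its tip at (375,241) already points toward the robot. I'll zoom in on both once for measuring.

Run:
```python
from h import *
d=cam('top')
save(d,'zt.png',(215,135,190,115),4)
s=cam('scene'); save(s,'zs.png',(335,140,120,120),5)
for dd,n in((d,'top'),(s,'scene')):
  o=outline_of(n,'lever')[0]; v,u=np.nonzero(o['mask'])
  P=np.array([at_z(dd,a,b,0.034)[:2] for a,b in zip(u,v)])
  c,sz,ang=cv2.minAreaRect(P.astype(np.float32)*1000); print(n,c,sz,ang)
  r=P[P[:,0]>P[:,0].max()-.056]; f=P[P[:,0]<P[:,0].min()+.024]; print('boss',r.mean(0),'foot',f.mean(0))
```

```text
top (513.8905639648438, -193.4375762939453) (53.3723030090332, 264.6350402832031) 88.03450775146484
boss [ 0.61698791 -0.19721652] foot [ 0.39444951 -0.1810799 ]
scene (529.3031005859375, -187.265625) (60.17490005493164, 282.4468994140625) 81.70915222167969
boss [ 0.63883834 -0.20401385] foot [ 0.40058354 -0.18280357]
```

View pics/zt.png

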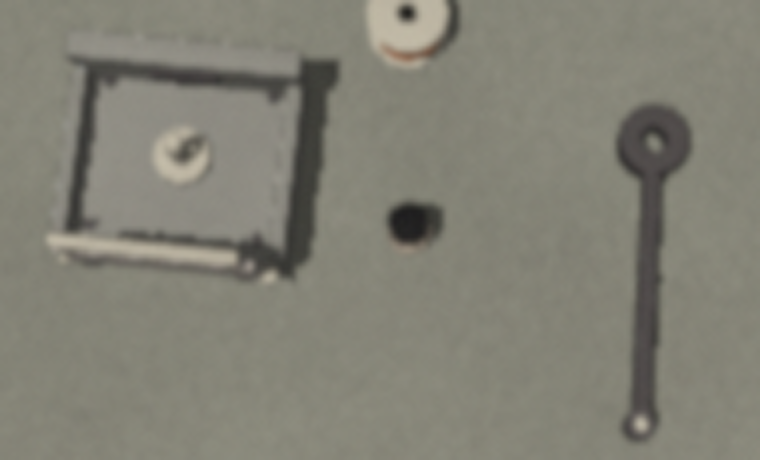

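View pics/zs.png

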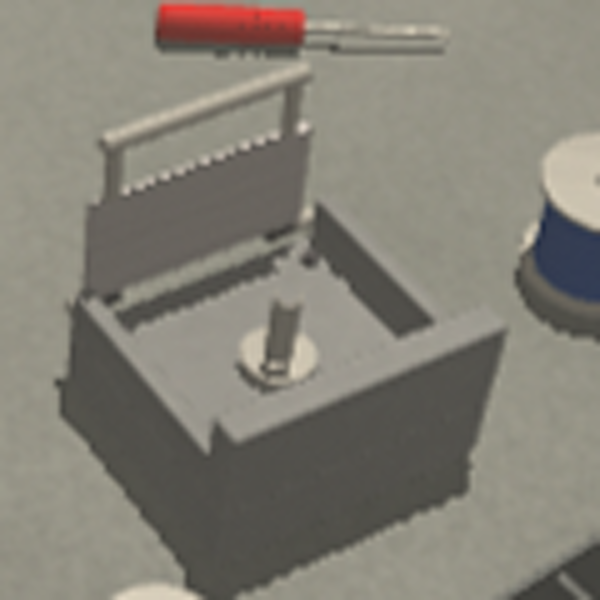

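```bash
cat > fit.py <<'E'
from h import *
from scipy.optimize import least_squares
T=cam('top');S=cam('scene')
t=lambda u,v:(u/4+215,v/4+135)
s=lambda u,v:(u/5+335,v/5+140)
obs=[(T,t(68,33),(.08,.09,.105)),(T,t(302,53),(.08,-.09,.105)),(T,t(302,78),(.058,-.09,.105)),(T,t(66,60),(.058,.09,.105)),
(S,s(505,328),(.08,.09,.105)),(S,s(237,441),(.08,-.09,.105)),(S,s(470,490),(.08,.09,0)),(S,s(287,303),(0,0,.1)),(T,t(191,147),(0,0,.1))]
def w(p,q):
    c,n=np.cos(p[2]),np.sin(p[2]); return [p[0]+c*q[0]-n*q[1],p[1]+n*q[0]+c*q[1],q[2]]
f=lambda p:np.concatenate([proj(d,w(p,q))-m for d,m,q in obs])
r=least_squares(f,[.61,.17,0],loss='soft_l1'); p=r.x; print(p,np.degrees(p[2])); print(np.round(f(p).reshape(-1,2),1))
for a in np.arange(0,.35,.05):
    q=[-.087-.115*np.sin(a),0,.05+.115*np.cos(a)]; e=[proj(d,w(p,q)) for d in(T,S)]
    print(round(a,2),np.round(w(p,q),3),np.round(e,1))
E
python3 fit.py
```

```text
[ 0.60754877  0.16931407 -0.1167057 ] -6.686743902600036
[[ 0.1 -2. ]
 [ 0.3 -1.3]
 [-0.5 -0.5]
 [-0.3 -1.8]
 [-0.7 -0.7]
 [-2.6  0. ]
 [-0.6 -7.6]
 [-1.6 -2. ]
 [-4.4 -1.7]]
0.0 [0.521 0.179 0.165] [[251.2 194.8]
 [375.7 162.3]]
0.05 [0.515 0.18  0.165] [[250.9 196.8]
 [374.5 161.2]]
0.1 [0.51  0.181 0.164] [[250.7 198.8]
 [373.4 160.1]]
0.15 [0.504 0.181 0.164] [[250.4 200.8]
 [372.2 159.1]]
0.2 [0.498 0.182 0.163] [[250.2 202.8]
 [371.1 158.2]]
0.25 [0.493 0.183 0.161] [[250.1 204.8]
 [370.  157.5]]
0.3 [0.487 0.183 0.16 ] [[249.9 206.8]
 [368.9 156.8]]
```

Emit:
{"fn": "move_arm", "kwargs": {
  "series": [
    [3,2.5,1.5,0,0,7.9],
    [3,2.5,1.5,0,0,7.9],
    [3,2.5,0,0,0,7.9],
    [3,2.5,0,0,0,7.9],
    [3,2.5,0,0,0,7.9],
    [3,2.5,0,0,0,7.9],
    [3,2.5,0,0,0,7.9],
    [3,2.5,0,0,0,7.9]
  ],
  "grip": 1
}}

```text
clock: 2.0
position: [0.4558, -0.3859, 0.2759]
ee_rot: [2.342, 2.094, 0.0]
force: [0.0, -0.1, -0.6]
width: 0.997
```

Emit:
{"fn": "move_arm", "kwargs": {
  "series": [
    [0.5,4.8,0,0,0,0],
    [0.5,4.8,0,0,0,0],
    [0.5,4.8,0,0,0,0],
    [0.5,4.8,0,0,0,0],
    [0,4.8,0,0,0,0],
    [0,4.8,0,0,0,0],
    [0,4.8,0,0,0,0],
    [0,4.8,0,0,0,0]
  ]
}}

```text
clock: 2.8
position: [0.4745, -0.0012, 0.2761]
ee_rot: [2.347, 2.087, 0.001]
force: [0.7, 0.3, 0.2]
width: 0.999
```

Emit:
{"fn": "move_arm", "kwargs": {
  "series": [
    [0.8,4.6,0,0,0,0],
    [0.8,4.6,0,0,0,0],
    [0.8,4.5,0,0,0,0],
    [0.8,4.4,0,0,0,0],
    [0.8,0,0,0,0,0],
    [0,0,0,0,0,0]
  ]
}}

```text
clock: 3.4
position: [0.5152, 0.1789, 0.2755]
ee_rot: [-2.345, -2.09, -0.0]
force: [-0.5, -0.9, -0.2]
width: 1.0
```

```bash
cat >> h.py <<'E'
def wcam():
    s=monitor.observe(); d=imaging.get_image('wrist')
    X=np.eye(4); X[:3,:3]=cv2.Rodrigues(np.array(s['ee_rot'],float))[0]; X[:3,3]=s['position']
    d['X']=X@np.array(d['mount']); return s,d
def wproj(d,p):
    q=np.linalg.inv(d['X'])@np.r_[p,1]; th=np.arctan2(np.hypot(q[0],q[1]),q[2]); a=np.arctan2(q[1],q[0])
    return np.array([d['cx']+d['fx']*th*np.cos(a),d['cy']+d['fy']*th*np.sin(a)])
def wat(d,u,v,z):
    a,b=(u-d['cx'])/d['fx'],(v-d['cy'])/d['fy']; th=np.hypot(a,b); k=np.sin(th)/th
    r=d['X'][:3,:3]@np.array([a*k,b*k,np.cos(th)]); c=d['X'][:3,3]; return c+r*(z-c[2])/r[2]
E
python3 - <<'E'
from h import *
s,d=wcam(); print(s['position'],s['ee_rot'],d['fx'],d['cx'],d['cy']); save(d,'w1.png'); np.savez('w1.npz',X=d['X'],fx=d['fx'],fy=d['fy'],cx=d['cx'],cy=d['cy'])
c,n=np.cos(-.1167),np.sin(-.1167)
for q in [(-.093,.06,.165),(-.093,-.06,.165),(0,0,.1),(.058,.09,.105),(.058,-.09,.105)]:
    print(q,wproj(d,[.6075+c*q[0]-n*q[1],.1693+n*q[0]+c*q[1],q[2]]))
E
```

```text
[0.51523477 0.17888156 0.27546878] [-2.34536540e+00 -2.08985056e+00 -3.29200507e-05] 309.70691628693146 318.59200832169427 200.66895206310278
(-0.093, 0.06, 0.165) [317.95380248 129.91681174]
(-0.093, -0.06, 0.165) [317.79554834 267.72238449]
(0, 0, 0.1) [405.44870979 187.25008294]
(0.058, 0.09, 0.105) [461.0404552  105.90861359]
(0.058, -0.09, 0.105) [446.36644157 263.82413687]
```

View pics/w1.png

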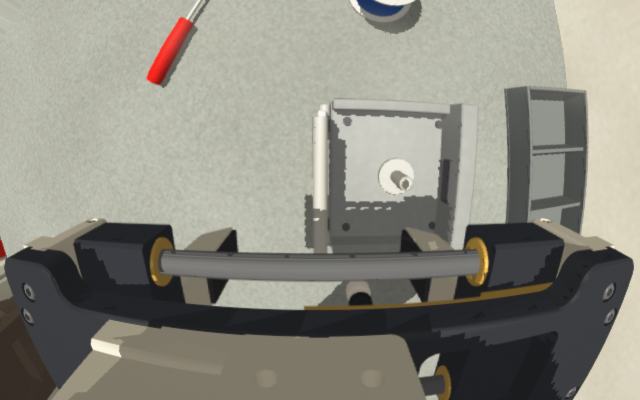

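The wrist view shows the bar at column 320 (predicted 318) and the post top at about (406,184) (predicted (405,187)), so the estimate is good. I'll lower over the bar and close on it.

Emit:
{"fn": "move_arm", "kwargs": {
  "series": [
    [0,0,-3.5,0,0,0],
    [0,0,-3.5,0,0,0],
    [0,0,-2.5,0,0,0],
    [0,0,-1.7,0,0,0],
    [0,0,0,0,0,0]
  ],
  "grip": 0.5,
  "force": 25
}}

```text
clock: 3.95
position: [0.5134, 0.1752, 0.1617]
ee_rot: [-2.35, -2.084, 0.007]
force: [0.3, 0.4, 0.1]
width: 0.614
```

Emit:
{"fn": "move_arm", "kwargs": {
  "series": [
    [0,0,0,0,0,0],
    [0,0,0,0,0,0],
    [0,0,0,0,0,0],
    [0,0,0,0,0,0],
    [0,0,0,0,0,0]
  ],
  "grip": 0
}}

```text
clock: 4.45
position: [0.515, 0.1781, 0.1642]
ee_rot: [2.347, 2.087, 0.001]
force: [-0.4, 0.1, -0.3]
width: 0.178
```

Emit:
{"fn": "move_arm", "kwargs": {
  "series": [
    [0,0,0,0,0,0],
    [0,0,0,0,0,0],
    [0,0,0,0,0,0],
    [-0.85,0.1,-0.1,0,0,0],
    [-0.85,0.1,-0.12,0,0,0],
    [-0.82,0.1,-0.22,0,0,0],
    [-0.82,0.1,-0.25,0,0,0]
  ]
}}

```text
clock: 5.15
position: [0.4809, 0.1822, 0.1568]
ee_rot: [2.347, 2.088, 0.001]
force: [4.8, 0.9, 0.2]
width: 0.119
```

Emit:
{"fn": "move_arm", "kwargs": {
  "series": [
    [-0.78,0.09,-0.34,0,0,0],
    [-0.78,0.09,-0.37,0,0,0],
    [-0.72,0.08,-0.45,0,0,0],
    [-0.72,0.08,-0.48,0,0,0],
    [-0.64,0.07,-0.56,0,0,0],
    [-0.64,0.07,-0.59,0,0,0]
  ]
}}

```text
clock: 5.75
position: [0.4381, 0.1872, 0.1285]
ee_rot: [-2.347, -2.088, -0.001]
force: [5.8, 2.3, 0.4]
width: 0.124
```

Emit:
{"fn": "move_arm", "kwargs": {
  "series": [
    [-0.55,0.06,-0.64,0,0,0],
    [-0.55,0.06,-0.68,0,0,0],
    [-0.45,0.05,-0.72,0,0,0],
    [-0.45,0.05,-0.75,0,0,0],
    [-0.33,0.04,-0.78,0,0,0],
    [-0.33,0.04,-0.81,0,0,0]
  ]
}}

```text
clock: 6.35
position: [0.4123, 0.1902, 0.0847]
ee_rot: [2.347, 2.088, 0.002]
force: [8.4, 0.3, 0.7]
width: 0.124
```

Emit:
{"fn": "move_arm", "kwargs": {
  "series": [
    [-0.21,0.02,-0.83,0,0,0],
    [-0.21,0.02,-0.85,0,0,0],
    [-0.08,0.01,-0.55,0,0,0],
    [-0.05,0,-0.55,0,0,0],
    [0,0,0,0,0,0]
  ]
}}

```text
clock: 6.85
position: [0.4078, 0.191, 0.0577]
ee_rot: [2.347, 2.087, 0.004]
force: [6.8, 0.1, 6.3]
width: 0.118
```

Emit:
{"fn": "move_arm", "kwargs": {
  "series": [
    [0.2,0,-0.4,0,0,0],
    [0,0,-0.4,0,0,0],
    [0,0,0,0,0,0]
  ]
}}

```text
clock: 7.15
position: [0.4079, 0.1911, 0.05]
ee_rot: [2.347, 2.089, 0.001]
force: [-1.5, 1.8, 20.9]
width: 0.119
```

Emit:
{"fn": "move_arm", "kwargs": {
  "series": [
    [0,0,0,0,0,0],
    [0,0,0,0,0,0],
    [0,0,0,0,0,0],
    [0,0,0,0,0,0]
  ],
  "grip": 0.28
}}

```text
clock: 7.55
position: [0.4077, 0.1898, 0.0488]
ee_rot: [-2.347, -2.087, 0.003]
force: [0.6, -0.1, -0.0]
width: 0.28
```

Emit:
{"fn": "move_arm", "kwargs": {
  "series": [
    [0,0,2,0,0,0],
    [0,0,4,0,0,0],
    [0,0,5,0,0,0],
    [0,0,5,0,0,0],
    [0,0,5,0,0,0],
    [0,0,3,0,0,0],
    [0,-3,0,0,0,-8]
  ]
}}

```text
clock: 8.25
position: [0.4097, 0.1643, 0.2936]
ee_rot: [2.483, 1.924, 0.013]
force: [0.8, -0.2, -0.8]
width: 0.278
```

Emit:
{"fn": "move_arm", "kwargs": {
  "series": [
    [1.5,-3,-0.5,0,0,-8],
    [1.5,-3.5,-0.5,0,0,-8],
    [1.5,-3.7,-0.5,0,0,-8],
    [1.5,-3.7,-0.5,0,0,-8],
    [1.5,-3.7,-0.5,0,0,-8],
    [1.5,-3.7,0,0,0,-8],
    [1.5,-3.7,0,0,0,-8],
    [1.5,-3.7,0,0,0,-8]
  ],
  "grip": 0.8
}}

```text
clock: 9.05
position: [0.5283, -0.1282, 0.2638]
ee_rot: [-3.127, -0.3, 0.002]
force: [1.4, 0.9, 0.2]
width: 0.8
```

Emit:
{"fn": "move_arm", "kwargs": {
  "series": [
    [1.5,-3,-1,0,0,-8],
    [1.0,-2.5,-1,0,0,-7],
    [0.5,-1.2,0,0,0,0],
    [0,0,0,0,0,0]
  ]
}}

```text
clock: 9.45
position: [0.5582, -0.195, 0.2437]
ee_rot: [3.14, -0.099, -0.002]
force: [0.2, -0.3, 0.4]
width: 0.802
```

Run:
```python
from h import *
s,d=wcam(); R=cv2.Rodrigues(np.array(s['ee_rot']))[0]; print(s['position'],'tool y deg',np.degrees(np.arctan2(R[1,1],R[0,1])),R[:,2],s['joints']); save(d,'w2.png')
np.savez('w2.npz',X=d['X'],fx=d['fx'],fy=d['fy'],cx=d['cx'],cy=d['cy'])
T=cam('top'); save(T,'t2.png',(160,130,240,130),3)
print('top bore',at_z(T,378.5,170,.036),'foot',at_z(T,375,241,.034))
for p in [(.617,-.197,.036),(.567,-.193,.034),(.3945,-.181,.034)]: print(wproj(d,p))
```

```text
[ 0.55820418 -0.19496649  0.24371882] tool y deg -93.62945669137825 [-1.51287266e-03 -7.18773209e-05 -9.99998853e-01] [ 0.35809588  0.39111366 -0.15636644  1.64908084  0.06682949  1.10806477
 -1.45073095]
top bore [ 0.61639354 -0.19990686  0.036     ] foot [ 0.3941856  -0.18235827  0.034     ]
[317.28287797 129.95256896]
[316.58525181 174.08413348]
[316.05824388 304.36938326]
```

View pics/w2.png

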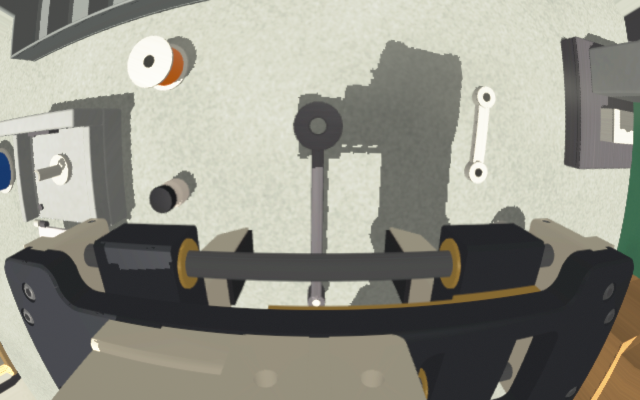

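View pics/t2.png

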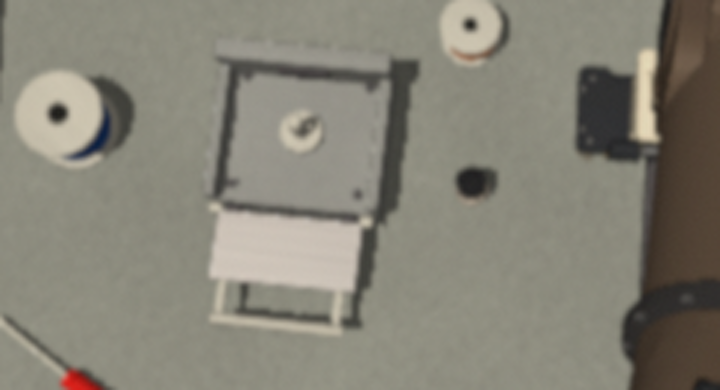

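The top view shows the guard lying flat. In the wrist view the bore is at (318,125.5) and the foot at (316,300). I'll work out the correction from those.

Run:
```python
from h import *
z=np.load('w2.npz'); d={k:z[k] for k in z}
b=wat(d,318,125.5,.036); f=wat(d,316.5,301,.034); u=(f-b)[:2]; L=np.hypot(*u); u/=L
print(b,f,L,'axis',np.degrees(np.arctan2(-u[1],-u[0])),'bal',b[:2]+.05*u, 'shift cm',100*(b[:2]+.05*u-[.5582,-.1950]))
z=np.load('w1.npz'); d={k:z[k] for k in z}; print('post w1',wat(d,406,184,.1))
z=np.load('w2.npz'); d={k:z[k] for k in z}; print('post w2',wat(d,41,173,.1))
```

```text
[ 0.621914   -0.19810803  0.036     ] [ 0.39986692 -0.18194222  0.034     ] 0.22263475966200705 axis -4.163987401161794 bal [ 0.57204598 -0.19447746] shift cm [1.38459795 0.05225361]
post w1 [0.608299   0.17276102 0.1       ]
post w2 [0.61138716 0.15641162 0.1       ]
```

Emit:
{"fn": "move_arm", "kwargs": {
  "series": [
    [1.3,0,-3,0,0,-0.5],
    [0,0,-5,0,0,0],
    [0,0,-4,0,0,0],
    [0,0,0,0,0,0]
  ]
}}

```text
clock: 9.95
position: [0.5679, -0.1908, 0.1201]
ee_rot: [-3.137, 0.109, 0.014]
force: [-0.9, 0.4, 0.1]
width: 0.797
```

Run:
```python
from h import *
s,d=wcam(); print(s['position'],s['ee_rot']); save(d,'w3.png')
np.savez('w3.npz',X=d['X'],fx=d['fx'],fy=d['fy'],cx=d['cx'],cy=d['cy'])
for p in [(.6209,-.198,.036),(.571,-.1945,.034)]: print(wproj(d,p))
```

```text
[ 0.56789475 -0.19079379  0.12012185] [-3.13674355  0.10868472  0.0135821 ]
[324.36158318 140.6452689 ]
[324.0144907 207.3566545]
```

View pics/w3.png

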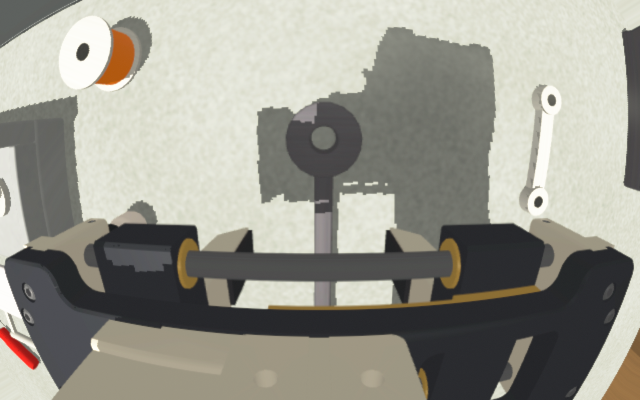

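Run:
```python
from h import *
for i in range(3):
    s,d=wcam(); print(s['clock'],s['position'],s['ee_rot'])
for p in [(.6219,-.198,.036),(.572,-.1945,.034)]: print(wproj(d,p))
m=outline_of('wrist','lever_bore'); print([(o['p'],o['rect']) for o in m])
im=cv2.cvtColor(np.asarray(d['color']),cv2.COLOR_RGB2GRAY)
c=cv2.HoughCircles(im[90:190,270:380],cv2.HOUGH_GRADIENT,1,20,param1=60,param2=12,minRadius=9,maxRadius=45); print(None if c is None else c[0][:4]+[270,90,0])
```

```text
10.0 [ 0.56988481 -0.19157753  0.12329502] [-3.13783987  0.10992923  0.00682777]
10.05 [ 0.57161586 -0.19229236  0.12547588] [-3.13887516e+00  1.11092752e-01  2.85440885e-04]
10.1 [ 0.572722   -0.19287665  0.12673047] [ 3.139539   -0.11219444  0.0042353 ]
[321.26772487 146.72778089]
[321.21875779 211.20583769]
[(0.85, [282.2, 111.1, 76.5, 196.2]), (0.74, [62.3, 25.6, 80.9, 74.4])]
[[321.5        148.5         37.70000076]
 [305.5        130.5          9.60000038]]
```

Emit:
{"fn": "move_arm", "kwargs": {
  "series": [
    [0,0,-1.5,0,0,0],
    [0,0,-2,0,0,0],
    [0,0,-2,0,0,0],
    [0,0,-1.5,0,0,0],
    [0,0,-1,0,0,0],
    [0,0,-0.6,0,0,0],
    [0,0,0,0,0,0],
    [0,0,0,0,0,0]
  ],
  "grip": 0.5
}}

```text
clock: 11.0
position: [0.5719, -0.1938, 0.0389]
ee_rot: [3.139, -0.115, 0.001]
force: [-0.2, -0.7, 0.7]
width: 0.502
```

Emit:
{"fn": "move_arm", "kwargs": {
  "series": [
    [0,0,-0.5,0,0,0],
    [0,0,-0.5,0,0,0],
    [0,0,-0.3,0,0,0],
    [0,0,0,0,0,0],
    [0,0,0,0,0,0]
  ]
}}

```text
clock: 11.5
position: [0.5714, -0.1936, 0.0252]
ee_rot: [-3.139, 0.115, 0.0]
force: [0.2, -0.1, 0.4]
width: 0.5
```

Run:
```python
from h import *
s,d=wcam(); print(s['clock'],s['position'],s['ee_rot'],s['force'])
```

```text
11.5 [ 0.57139046 -0.19363519  0.02522016] [-3.13945083e+00  1.15273076e-01  4.36362937e-04] [ 0.23374116 -0.09851906  0.41810394]
```

Emit:
{"fn": "move_arm", "kwargs": {
  "series": [
    [0,0,-0.2,0,0,0],
    [0,0,0,0,0,0],
    [0,0,0,0,0,0],
    [0,0,0,0,0,0],
    [0,0,0,0,0,0],
    [0,0,0,0,0,0],
    [0,0,0,0,0,0],
    [0,0,0,0,0,0]
  ],
  "grip": 0,
  "force": 50
}}

```text
clock: 12.35
position: [0.5715, -0.1938, 0.0234]
ee_rot: [3.139, -0.115, 0.0]
force: [-0.2, -1.0, -0.7]
width: 0.145
```

Emit:
{"fn": "move_arm", "kwargs": {
  "series": [
    [0,0,0.3,0,0,0],
    [0,0,0.7,0,0,0],
    [0,0,1,0,0,0],
    [0,0,0.5,0,0,0],
    [0,0,0,0,0,0],
    [0,0,0,0,0,0]
  ]
}}

```text
clock: 12.95
position: [0.5715, -0.1937, 0.0486]
ee_rot: [3.139, -0.115, 0.001]
force: [0.1, -0.5, -6.2]
width: 0.153
```

Run:
```python
from h import *
s=monitor.observe(); print(s['clock'],s['position'],s['ee_rot'],s['force'],s['ft_torque'],s['width']*92)
```

```text
12.95 [ 0.57153415 -0.19369006  0.04857983] [ 3.13932858e+00 -1.15270566e-01  6.86073970e-04] [ 0.05851968 -0.47426581 -6.16882872] [0.05318943 0.00241883 0.00921829] 14.079278670890957
```

Emit:
{"fn": "move_arm", "kwargs": {
  "series": [
    [0,0,1.5,0,0,0],
    [0,0,3,0,0,0],
    [0,0,3.5,0,0,0],
    [0,0,3.5,0,0,0],
    [0,0.5,3.5,0,0,0],
    [0,1.5,3,0,0,0],
    [0,2.5,1.5,0,0,0],
    [0,3,0.5,0,0,0]
  ]
}}

```text
clock: 13.75
position: [0.572, -0.1191, 0.2515]
ee_rot: [3.138, -0.119, 0.006]
force: [0.2, -0.3, -6.4]
width: 0.15
```

Emit:
{"fn": "move_arm", "kwargs": {
  "series": [
    [-0.2,3.5,0,0,0,-0.5],
    [-0.2,4,0,0,0,-0.5],
    [-0.2,4,0,0,0,-0.5],
    [-0.2,4,0,0,0,-0.5],
    [-0.2,4,0,0,0,-0.5],
    [-0.2,4,0,0,0,0],
    [-0.1,3,0,0,0,0],
    [0,1.5,0,0,0,0]
  ]
}}

```text
clock: 14.55
position: [0.5573, 0.1652, 0.2491]
ee_rot: [-3.135, 0.177, 0.0]
force: [0.1, 1.0, -5.3]
width: 0.149
```

Emit:
{"fn": "move_arm", "kwargs": {
  "series": [
    [0,1,0,0,0,0],
    [0,0.5,0,0,0,0],
    [0,0,0,0,0,0],
    [0,0,0,0,0,0],
    [0,0,0,0,0,0]
  ]
}}

```text
clock: 15.05
position: [0.5587, 0.1748, 0.2483]
ee_rot: [3.135, -0.187, -0.0]
force: [0.5, -1.1, -5.5]
width: 0.145
```

Run:
```python
from h import *
s,d=wcam(); print(s['clock'],s['position'],s['ee_rot'],s['force'],s['ft_torque'],s['width']*92); save(d,'w4.png',(180,60,300,220),2.6)
np.savez('w4.npz',X=d['X'],fx=d['fx'],fy=d['fy'],cx=d['cx'],cy=d['cy'])
R=d['X']; RR=cv2.Rodrigues(np.array(s['ee_rot']))[0]; print(np.degrees(np.arctan2(RR[1,1],RR[0,1])))
for p in [(.608,.171,.1)]: print(wproj(d,p))
```

```text
15.05 [0.55873356 0.1748241  0.2483137 ] [ 3.13527907e+00 -1.86789364e-01 -5.93305093e-06] [ 0.49013583 -1.12105892 -5.54565369] [ 0.02632663 -0.00511382  0.01083777] 13.321513200350003
-96.81891989364655
[316.61945429 141.82434744]
```

View pics/w4.png

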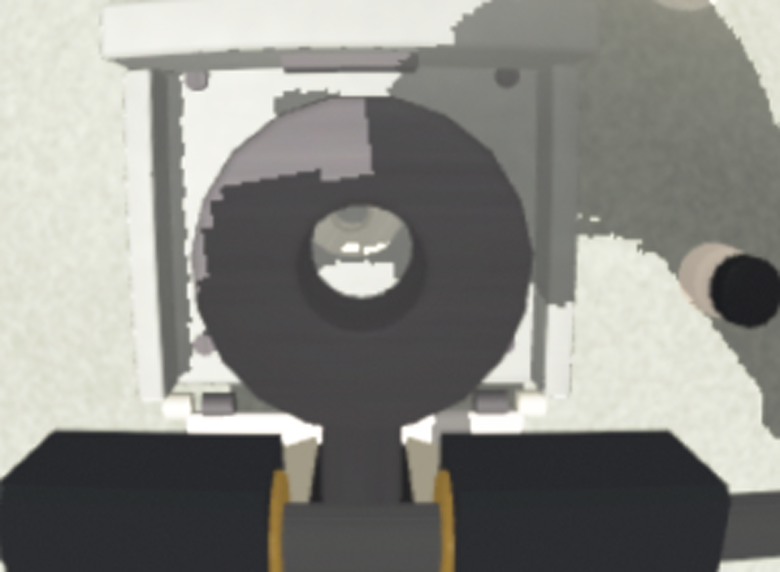

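Run:
```python
from h import *
z=np.load('w4.npz'); d={k:z[k] for k in z}
F=lambda u,v,h:wat(d,180+u/2.6,60+v/2.6,h)
b=F(363,265,.2613); b2=F(362.5,262,.2613); print('bore',b,b2,'rel',b-[.5587,.1748,0])
r=(b-[.5587,.1748,0])[:2]; print('lever axis',np.degrees(np.arctan2(r[1],r[0])),np.hypot(*r))
def ang(p,q): e=p-q; return np.degrees(np.arctan2(e[1],e[0]))-90
p,q=F(178,405,.05),F(533,405,.05); print('hinge',p,q,ang(p,q),(p+q)/2+.087*np.array([.993,-.1167,0]))
p,q=F(103,8,.105),F(598,8,.105)
print('post', F(355,215,.1))
p,q=F(183,75,.045),F(533,75,.045); print('floor',p,q,ang(p,q))
```

```text
bore [0.60918721 0.1688499  0.2613    ] [0.60966718 0.16887153 0.2613    ] rel [ 0.05048721 -0.0059501   0.2613    ]
lever axis -6.721510971099311 0.05083662323330181
hinge [0.5313043  0.25993711 0.05      ] [0.51254097 0.10324608 0.05      ] -6.828501543920652 [0.60831363 0.17143869 0.05      ]
post [0.60720842 0.17117042 0.1       ]
floor [0.6736202  0.23701278 0.045     ] [0.65592505 0.08960566 0.045     ] -6.8451884255718625
```

Emit:
{"fn": "move_arm", "kwargs": {
  "series": [
    [-0.1,0.2,-1,0,0,0],
    [0,0,-2,0,0,0],
    [0,0,-2.5,0,0,0],
    [0,0,-2,0,0,0],
    [0,0,-1.5,0,0,0],
    [0,0,-1,0,0,0],
    [0,0,0,0,0,0],
    [0,0,0,0,0,0]
  ]
}}

```text
clock: 15.9
position: [0.5577, 0.1784, 0.1486]
ee_rot: [-3.136, 0.184, -0.0]
force: [0.2, -0.7, -5.1]
width: 0.147
```

Emit:
{"fn": "move_arm", "kwargs": {
  "series": [
    [0,0,0,0,0,0],
    [0,0,0,0,0,0],
    [0,0,0,0,0,0]
  ]
}}

```text
clock: 16.2
position: [0.5578, 0.1785, 0.149]
ee_rot: [-3.136, 0.184, -0.002]
force: [-0.5, -0.7, -5.4]
width: 0.148
```

Run:
```python
from h import *
s,d=wcam(); print(s['clock'],s['position'],s['ee_rot'],s['force'],s['width']*92); 
np.savez('w5.npz',X=d['X'],fx=d['fx'],fy=d['fy'],cx=d['cx'],cy=d['cy'])
a=cv2.cvtColor(np.asarray(d['color']),cv2.COLOR_RGB2BGR)[60:280,180:480]
a=cv2.resize(a,None,fx=2.6,fy=2.6)[:300]
c=cam('scene'); b=cv2.cvtColor(np.asarray(c['color']),cv2.COLOR_RGB2BGR)[130:260,300:480]
b=cv2.resize(b,None,fx=2.3,fy=2.3)[:300]; o=np.zeros((600,780,3),np.uint8); o[:300,:a.shape[1]]=a[:,:780]; o[300:300+b.shape[0],:b.shape[1]]=b
c=cam('top'); b=cv2.cvtColor(np.asarray(c['color']),cv2.COLOR_RGB2BGR)[140:240,220:340]; b=cv2.resize(b,None,fx=3,fy=3)
o[300:600,420:780]=b; cv2.imwrite('pics/f.png',o)
```

```text
16.2 [0.55780518 0.17845025 0.14897836] [-3.13580738e+00  1.83885466e-01 -1.67716385e-03] [-0.53894166 -0.68632398 -5.40736748] 13.61422769126014
```

View pics/f.png

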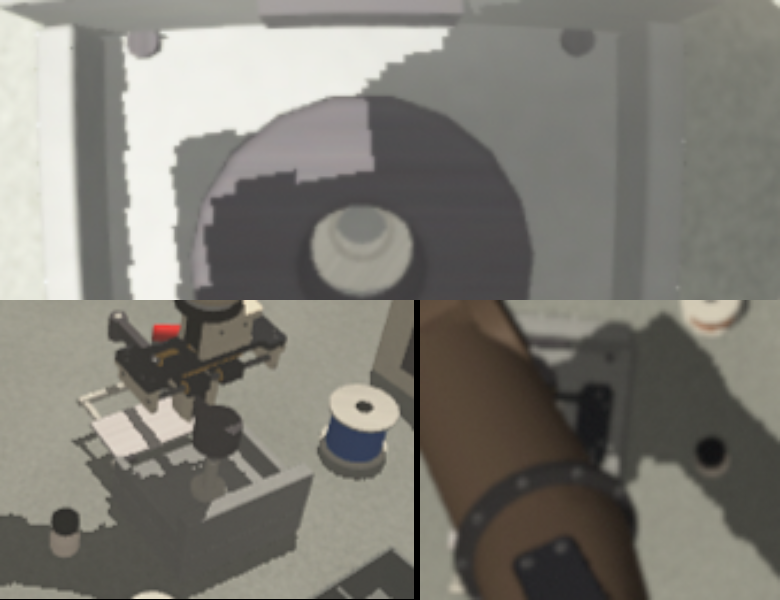

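Run:
```python
from h import *
z=np.load('w5.npz'); d={k:z[k] for k in z}
X=d['X']
C=lambda p:((wproj(d,p)-[180,60])*2.6).round(1)
r=np.array([.0505,-.00595]); b=np.array([.5578,.1785])+r*.05/.0508; print('bore',b)
print('underside rim centre',C([*b,.1256]),'top rim',C([*b,.1616]))
for n,c,R,h in(('post',(.608,.171),.008,.1),('rim',b,.01,.1256),('base',(.608,.171),.008,.045)):
  print(n,C([*c,h]),[C([c[0]+R*e,c[1]+R*f,h]) for e,f in((1,0),(-1,0),(0,1),(0,-1))])
o=cv2.imread('pics/f.png')[190:300,285:445]; cv2.imwrite('pics/f2.png',cv2.resize(o,None,fx=4,fy=4))
```

```text
bore [0.60750472 0.1726437 ]
underside rim centre [362.4 246.5] top rim [363.  269.4]
post [368.8 232.6] [array([364.8, 198.5]), array([372.8, 266.3]), array([334.7, 236.6]), array([403. , 228.7])]
rim [362.4 246.5] [array([356.5, 197.3]), array([368.1, 295.1]), array([313.1, 252.4]), array([411.7, 240.9])]
base [366.9 217.4] [array([363.8, 191. ]), array([369.9, 243.6]), array([340.4, 220.5]), array([393.4, 214.4])]
```

View pics/f2.png

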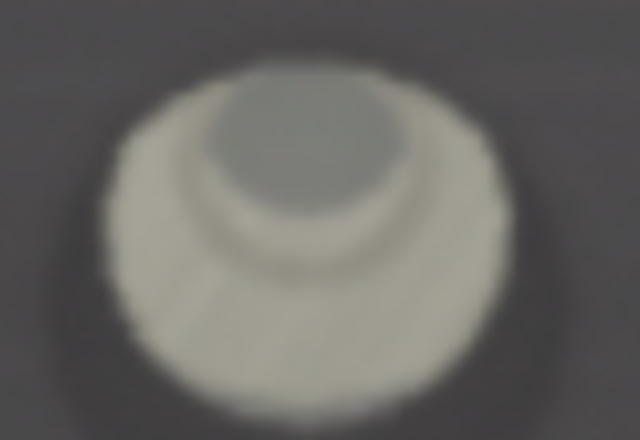

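```bash
cat > comp.py <<'E'
from h import *
def load(f):
    z=np.load(f); return {k:z[k] for k in z}
def circ(c,R,h): return [(c[0]+R*np.cos(a),c[1]+R*np.sin(a),h) for a in np.linspace(0,6.283,60)]
def draw(im,pj,x0,y0,s,pts,col):
    q=np.array([(pj(p)-[x0,y0]+.5)*s for p in pts]).astype(np.int32); cv2.polylines(im,[q],False,col,1)
P=(.608,.171); B=(.6075,.1726)
o=np.zeros((600,800,3),np.uint8)
w1=cv2.imread('pics/w1.png'); d1=load('w1.npz'); a=cv2.resize(w1[155:205,370:436],None,fx=6,fy=6,interpolation=cv2.INTER_CUBIC)
o[:300,:396]=a; b=a.copy(); draw(b,lambda p:wproj(d1,p),370,155,6,circ(P,.008,.1),(0,0,255)); draw(b,lambda p:wproj(d1,p),370,155,6,circ(P,.008,.045),(255,0,0)); o[:300,400:796]=b
f2=cv2.imread('pics/f2.png')[:,80:560]; d5=load('w5.npz'); f=cv2.resize(f2,(400,300*440//440)) if 0 else f2[:300,:400].copy()
pj=lambda p:(wproj(d5,p)-[180,60])*2.6
draw(f,pj,285+20,190,4,circ(P,.008,.1),(0,0,255)); draw(f,pj,305,190,4,circ(P,.008,.045),(255,0,0)); o[300:,:400]=f
s=cam('scene'); c=cv2.cvtColor(np.asarray(s['color']),cv2.COLOR_RGB2BGR)[163:223,355:431]; c=cv2.resize(c,None,fx=5,fy=5,interpolation=cv2.INTER_CUBIC)
g=lambda p:proj(s,p)
draw(c,g,355,163,5,circ(P,.008,.1),(0,0,255)); draw(c,g,355,163,5,circ(B,.028,.1256),(0,255,0)); draw(c,g,355,163,5,circ(B,.028,.1616),(0,255,0)); o[300:600,405:405+c.shape[1]]=c
cv2.imwrite('pics/comp.png',o)
E
python3 comp.py
```

```text
(no output)
```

View pics/comp.png

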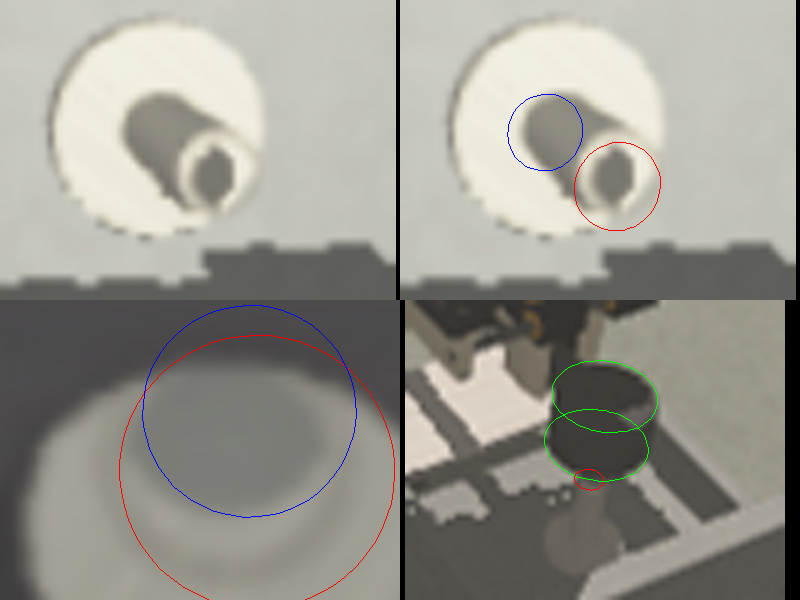

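The post top (chamfered) sits under the bore with a lateral error of about 0 mm and roughly 1 mm off in x. I'll nudge 1 mm, let it settle and hand in.

Emit:
{"fn": "move_arm", "kwargs": {
  "series": [
    [0.1,0,0,0,0,0],
    [0,0,0,0,0,0],
    [0,0,0,0,0,0],
    [0,0,0,0,0,0],
    [0,0,0,0,0,0],
    [0,0,0,0,0,0]
  ]
}}

```text
clock: 17.0
position: [0.5584, 0.1783, 0.1483]
ee_rot: [3.136, -0.184, -0.0]
force: [0.1, -0.8, -6.1]
width: 0.152
```

Run:
```python
from h import *
s=monitor.observe(); print(s['clock'],s['position'],s['ee_rot'],s['force'],s['dq'].round(3) if hasattr(s['dq'],'round') else s['dq'],s['width']*92)
print(workorder.sign_off())
```

```text
17.0 [0.55844775 0.17834255 0.14833442] [ 3.13618034e+00 -1.83753189e-01 -6.78067017e-05] [ 0.09244563 -0.7632353  -6.13538486] [ 0.     0.    -0.     0.001 -0.001 -0.001  0.001] 14.017542519860536
the job is handed in; nothing more can be done
None
```

I lowered the guard, then picked up the lever at its balance point. It is now held level above the post, with its arm pointing out over the guard, and the job is handed in at 17.0 s.

- **Guard:** I gripped the bar and pulled it down until it pushed back at about 21 N. The top view then showed the guard lying flat.
- **Lever hold:** the jaw opening reads 14 mm, matching the arm's width. The wrist carries about 6 N with almost no moment, so the grasp is at the balance point. The arm is still.
- **Height:** the underside is about 125 mm above the bench, which is 25 mm clear of the post's top.
- **Direction:** the lever's axis is within about 0.2° of the fixture's.
- **Centring:** the bore is over the post to about 1–2 mm. The wrist pictures disagreed by about that much in x on where the post is, so I moved 1 mm towards their average. I took no picture after that nudge.
- **Other things on the bench:** I moved none of them that I know of, and the spool, jar and link stood where they were whenever they showed. I did not check them all in a final picture.

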